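Close and lock the service hatch of a bench power supply

ROBOT

A 6-joint arm with a two-finger parallel gripper is mounted at the origin on the work surface. World frame = base frame: x ahead of the robot, y to its left, z up, the work surface at z = 0. Lengths are in mm, angles in rad, forces in N, time in s.
With the tool pointing down it reaches from about 350 to 875 mm from the base axis. Payload 4.2 kg.
Tool frame: the origin (TCP) lies at the very end of the fingers, on their centre line; the grasp point (between the pads) lies 19 mm behind it; z points along the fingers, y is the line along which they close (so a half turn about z gives the same grasp; the last joint's range is limited). The gripper opens to 85 mm and grips with 20 to 120 N. Pads are 22 mm wide; open, the fingers measure 114 mm over their backs; the gripper's body (76 mm by 85 mm) begins 54 mm behind the grasp point. The pads swing forward as they close: fully open they stand 13 mm farther back than shut.
Start: joints at [-0.876, 0.385, 0.008, 0, -1.194, -0.259], TCP at [263.847, -566.555, 231.312] pointing down, gripper open.
Joint ranges: [-3.14, 3.14], [-1.21, 2.06], [-1.07, 1.41], [-3.16, 2.05], [-2.99, -0.16], [-3.1, 3.1]. Speed limits (rad/s): [2.79, 2.79, 3.14, 3.14, 3.14, 3.14].

INTERFACE

Orientations are given as a unit quaternion [x, y, z, w].
In Python, from bench import arm gives the robot as it stands.
- The arm moves only by the tool servo_tool, never from a script. Its argument "rows" is a list that holds one entry, the list of rows, each a list of 7 numbers: the finger opening in mm, from 0 to 85.4, then the shift along the tool's x, y, z in mm, then the turn, a rotation vector about the tool's x, y, z in rad. A call has 1 to 10 rows; each row is the pose to reach, as a shift and turn from the pose commanded when the call began, along the tool's axes at that moment; what a row does not reach only later rows make up. A row lasts 1/8 s, in which the tool goes at most 62.5 mm and 10.7 degrees, less where a joint would pass 70% of its speed; a pose out of reach is approached as far as the arm can. A call with a gripper value outside its range is refused whole. The fingers move at their own pace and stop on an object; the grip force is fixed at half the most. Time passes only in rows, so rows that repeat a pose let the fingers close. It gives the time, the measured TCP pose, the force, the opening and the grip force at its end, in the units of the state.
- arm.read_state(): the state, without advancing time (a new reading comes with each control period).
- arm.get_image(name): name is "scene" or "top" or "wrist"; returns the picture (480x640x3 uint8, red, green, blue); there is no depth.
- arm.camera_params(name): a dict with "intrinsics" (3x3 intrinsics, pixels), "D" ([k1, k2, p1, p2, k3] as OpenCV has them; the pictures are not rectified), "R" (3x3) and "t" (3): a world point X has camera coordinates R X + t. Camera axes: x right, y down, z forward; pixel columns grow to the right and rows downward; lengths in mm; the calibration is good to about 2 mm. A picture is of the moment at which its call begins: read the wrist's pose just before it. camera_params takes no time and is no camera call; for the wrist camera it gives the pose at the moment of the call.
- arm.job_done(): hands the job in; it is judged then, once.
The state is a dict: "clock": time; "joints": joint angles; "joint_vel": joint speeds; "joint_efforts": joint torques, N m; "position": TCP position; "ee_rot": TCP orientation; "contact_force": force on the tool from outside, world axes, zero at the start; "wrist_torque": the same for the moment, N m; "gripper_width": finger opening in mm; "grasp_force": force on a finger pad.
Only numpy, scipy, OpenCV 4.12 (cv2) and the standard library are available. Lean on these libraries where they do the work, as an engineer would, in place of code of your own. Each camera call takes 0.05 s, during which the arm holds its last target. There are 200 camera calls.

TASK

The repair inside the bench power supply is finished: swing its open service hatch down fully shut, then lock its quarter-turn fastener so that it stays in by itself when you let go. The slot for its pin is hidden under the hatch, so feel for it by turning the pressed knob clockwise until it drops in, push it right home, and give it a further quarter turn clockwise to its stop. Leave the solder spool, the mug and the multimeter as they are.

Things in the scene. Friction and masses are not known exactly. Their poses are not given: they have to be found in the camera images.
- instrument: Beige sheet-metal bench power supply, fixed, 300 mm deep (x) x 360 wide (y) x 105 high. Origin at the centre of its underside, on the bench top. x points from its front panel (display and knobs, towards the robot) to its rear panel, z up. The hatch lies in the middle of its top.
- hatch (a joint): Angle of the cream service hatch, rad: 0 = fully shut (hard stop), grows as its front edge lifts, 1.25 at most. A stiff hinge holds it at any angle; 1 to 3 N at its front edge push it down.
- hatch_hinge (a point): Point on the hatch's hinge line (along the instrument's y axis), mid-width, half-way through the 6 mm thick hatch; 108 mm above the bench, at instrument x = +90 mm. The axes turn with the hatch: -x runs from the hinge to the front edge, z is square to the upper face, which is 3 mm above this point along z.
- hatch_edge (a point): Middle of the front (free) edge of the hatch, on its upper face, 170 mm from the hinge line. The hatch is 200 mm wide (y); the knob stands on its mid-line, 130 mm from the hinge, so the face is free to push on 70 to 95 mm to either side. When shut the upper face is 111 mm above the bench. Axes as hatch_hinge.
- knob_bar (a point): Centre of the knob's orange grip bar, 62 mm long (this point's x, a white line), 14 thick (y), 24 high (z, the turning axis). It stands on a black round flange, 64 mm across, 6 thick, whose upper face is 12 mm below this point. Hatch shut: 147.5 mm above the bench with the knob out, 129 mm fully pressed. Fingers can straddle the bar and press on the flange.
- fastener_press (a joint): How far the knob is pressed in, m: 0 = out (a spring, 4 N plus 0.4 N per mm, pushes it out), 0.0185 = flange on the hatch. Hatch shut: at 0.0025 its cross pin meets a brass slot plate inside. Beyond 0.0165, through the slot, the pin can turn clockwise. After a quarter turn and release it springs back into a notch and stays at about 0.0135: locked. Released sooner it is not: 0, or deeper.
- knob_axis (a point): Point on the knob's axis on the hatch's upper face; moves with the hatch. The slot plate, 25 mm below, is sprung and gives way by up to 5 mm (2 N plus 1 N per mm), so a misaligned knob can be pressed lightly while turned. When pin and slot line up within about 6 degrees the plate snaps up round the pin: the upward force falls by some newtons and the knob can go to 0.0185. Axes as hatch_hinge.
- fastener_turn (a joint): Angle of the grip bar, rad, counter-clockwise positive seen from above; 0 = bar along the hatch's x. The pin is parallel to the bar. Light friction. Starts at 0.7 to 1.2; range -3.3 to 1.6. The hidden slot's direction is unknown but within 0.5 rad of this joint's zero. Locked is 1.57 rad clockwise (negative) of the slot, at a stop; in the slot the pin cannot turn counter-clockwise.
- spool_mid (a point): White spool of solder, 48 mm diameter x 46 high, standing loose on top of the instrument to the right (-y) of the hatch; its centre, 23 mm above its foot.
- mug_mid (a point): White ceramic mug, 80 mm diameter x 90 high, on the bench to the right (-y) of the instrument; its centre, half-way up.
- meter_mid (a point): Yellow hand multimeter lying on the bench to the left (+y) of the instrument, 160 x 80 x 36 mm high; its centre.

How it is judged:
By the outcome, as a careful person would: the job done as asked, in the order asked, and still so for the second after the job is handed in, with the robot touching nothing.
It also fails if it takes over 58 s, if anything falls off the work surface, if the arm or the gripper's body presses on something with over 40 N, if the wrist force passes 120 N, or if a joint passes its speed limit or range.

## Working session

There is one attempt and no reset: what is moved stays moved. The work goes in short steps, Python scripts to look and compute and a tool call to move; the robot and the scene stay as the last step left them, time stands still between calls to the robot, and variables do not carry over. Pictures are saved under pics/ and viewed, at most 10 in all, crops included, and the job is handed in when it is done.

Besides the shell and the picture viewer there is one more tool, called after "Emit:" as a command line: name --argument value ..., lists and objects as JSON in quotes. servo_tool: Moves the arm, as the interface text tells. Its arguments: {"type":"object","properties":{"rows":{"type":"array"}},"required":["rows"]}

```bash
mkdir -p pics
cat > h.py <<'E'
import numpy as np, cv2
from bench import arm
def snap(n,f):
    p=arm.camera_params(n); im=cv2.cvtColor(arm.get_image(n),cv2.COLOR_RGB2BGR); cv2.imwrite(f'pics/{f}.png',im); return im,{k:np.array(v,float) for k,v in p.items()}
def ray(p,uv):
    q=cv2.undistortPoints(np.array([[uv]],float),p['intrinsics'],p['D'])[0,0]
    d=p['R'].T@np.array([q[0],q[1],1]); return -p['R'].T@p['t'],d/np.linalg.norm(d)
def onz(p,uv,z):
    o,d=ray(p,uv); return o+d*(z-o[2])/d[2]
def proj(p,X):
    return cv2.projectPoints(np.array(X,float).reshape(-1,3),cv2.Rodrigues(p['R'])[0],p['t'],p['intrinsics'],p['D'])[0][:,0]
E
python3 - <<'E'
from h import *
for n in ('scene','top'):
    im,p=snap(n,n+'0'); print(n,-p['R'].T@p['t'],p['R'][2])
print(arm.read_state())
a=cv2.imread('pics/scene0.png');b=cv2.imread('pics/top0.png')
E
```

```text
scene [1220.52474291  217.58796157 1120.99584736] [-0.5084929  -0.16352428 -0.84539623]
top [ 496.97665762   22.64962012 1057.96654951] [ 0.12192604  0.00714967 -0.99251344]
{'clock': 0.1, 'joints': array([-8.76376704e-01,  3.85506726e-01,  6.76051728e-03, -4.40881173e-04,
       -1.19399516e+00, -2.58613888e-01]), 'joint_vel': array([ 0.00061643, -0.00222842,  0.00404849,  0.00240206,  0.00152495,
        0.00205948]), 'joint_efforts': array([-8.46505372e-04, -3.93320024e+01,  1.88928115e+01,  4.19792980e+00,
       -2.65820490e-03, -1.01260600e-06]), 'position': array([ 263.64384917, -566.09802807,  230.31298422]), 'ee_rot': array([-2.16103064e-01,  9.76370052e-01,  9.58161852e-04, -2.64010547e-04]), 'contact_force': array([ 1.0232461,  0.4301856, -0.3185534]), 'wrist_torque': array([-0.04489055, -0.0148974 ,  0.06056952]), 'grasp_force': 0.0, 'gripper_width': 85.57128582692513}
```

View pics/scene0.png

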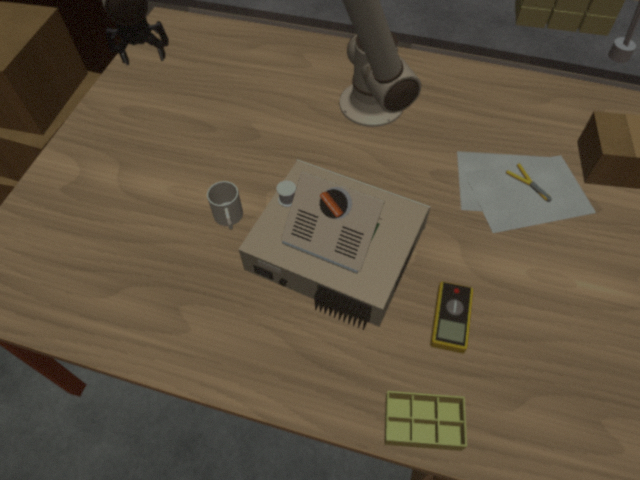

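View pics/top0.png

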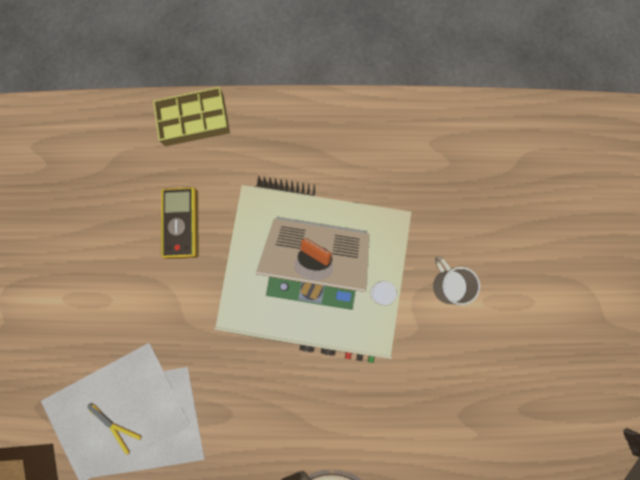

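Top view: the instrument's top has corners near (242,186), (411,211), (390,357), (217,329). The hatch is open, with its front edge from (258,274) to (366,290). The knob bar is near (315,252), the spool at (384,293), the mug at (457,287) and the meter at (179,222). I'll refine these next.

```bash
cat > m.py <<'E'
from h import *
im=cv2.imread('pics/top0.png');p={k:np.array(v,float) for k,v in arm.camera_params('top').items()}
hsv=cv2.cvtColor(im,cv2.COLOR_BGR2HSV)
for q in [(235,300),(340,200),(270,255),(345,265),(450,200),(384,293)]: print(q,hsv[q[1],q[0]])
c0=hsv[300,235].astype(int)
m=(np.abs(hsv.astype(int)-c0)<[12,30,45]).all(2).astype(np.uint8)
m=cv2.morphologyEx(m,cv2.MORPH_OPEN,np.ones((3,3)))
cs=max(cv2.findContours(m,0,2)[0],key=cv2.contourArea)
hull=cv2.convexHull(cs)
for e in (4,6,8,12):
    a=cv2.approxPolyDP(hull,e,True)[:,0]
    if len(a)==4: break
print(a)
W=np.array([onz(p,x,105) for x in a.astype(float)])[:,:2]; print(W,[np.linalg.norm(W[i]-W[i-1]) for i in range(4)])
c=W.mean(0)
idx=np.argsort(W[:,0]); f=W[idx[:2]].mean(0); r=W[idx[2:]].mean(0)
l=W[np.argsort(W[:,1])[2:]].mean(0)-W[np.argsort(W[:,1])[:2]].mean(0)
print('c',c,'yaw',np.arctan2(*(r-f)[::-1]),np.arctan2(-l[0],l[1]))
yaw=(np.arctan2(*(r-f)[::-1])+np.arctan2(-l[0],l[1]))/2
ex=np.array([np.cos(yaw),np.sin(yaw),0]);ey=np.array([-ex[1],ex[0],0]);O=np.array([*c,0])
np.savez('pose.npz',O=O,yaw=yaw)
for uv in [(258,274),(366,290)]:
    o,d=ray(p,uv);o=o-O
    best=[]
    for sgn in (1,-1):
        # intersect ray with instrument y=+-100 plane is ill-conditioned; use radius 170 circle in (x,z)
        ox,dx,oz,dz=o@ex-90,d@ex,o[2]-108,d[2]
        for s in np.roots([dx*dx+dz*dz,2*(ox*dx+oz*dz),ox*ox+oz*oz-170**2]):
            P=o+d*s; best.append((round(np.arctan2(P[2]-108,-(P@ex-90)),3),P@ey,P[2]))
    print(uv,best[:2])
for uv,z in [((384,293),151),((457,287),90),((179,222),36)]: print(onz(p,uv,z))
E
python3 m.py; python3 -c "
import cv2
a=cv2.imread('pics/top0.png')[170:370,200:440];cv2.imwrite('pics/c1.png',cv2.resize(a,None,fx=3,fy=3,interpolation=2)[:600])"
```

```text
(235, 300) [ 33  30 196]
(340, 200) [ 21  63 186]
(270, 255) [ 17  61 166]
(345, 265) [ 17  61 166]
(450, 200) [ 16  91 157]
(384, 293) [116   9 202]
[[242 186]
 [409 212]
 [390 357]
 [216 328]]
[[ 723.18692381  190.39631961]
 [ 668.82935741 -159.64736831]
 [ 372.04024181 -116.52197621]
 [ 427.94672377  236.95366778]] [np.float64(298.88854509344986), np.float64(354.2390837758401), np.float64(299.90594955801777), np.float64(357.86948126437875)]
c [548.0008117   37.79516072] yaw -0.15034059799966104 -0.15546729845608576
(258, 274) [(np.float64(-0.836), np.float64(129.57218637641293), np.float64(-18.087790525746414)), (np.float64(0.791), np.float64(94.6178270282339), np.float64(228.8571531399598))]
(366, 290) [(np.float64(-0.857), np.float64(-123.00983014322547), np.float64(-20.5480770251354)), (np.float64(0.808), np.float64(-99.63758244881522), np.float64(230.84736204947785))]
[500.72227931 -99.1259738  151.        ]
[ 513.30407752 -260.73286467   90.        ]
[657.05193554 343.36984492  36.        ]
```

View pics/c1.png

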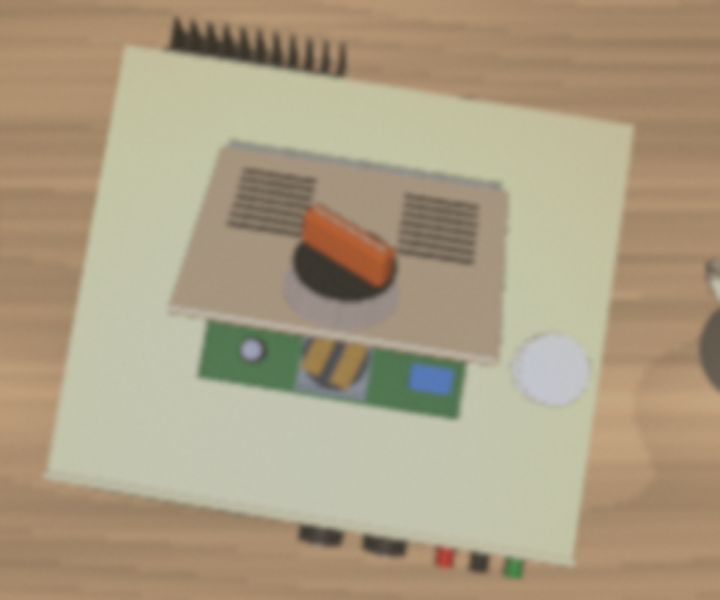

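Geometry checks out: top 300 x 356 mm, yaw -0.153, hatch at about 0.80 rad, and the spool beside the right edge. I'll push on the left side with the fingers shut, so first I lift and cross above everything.

Emit:
servo_tool --rows '[[[0,0,0,-60,0,0,0],[0,-100,90,-70,0,0,-0.15],[0,-540,505,-70,0,0,-1.5],[0,-540,505,-70,0,0,-1.5],[0,-540,505,-70,0,0,-1.5],[0,-540,505,-70,0,0,-1.5],[0,-540,505,-70,0,0,-1.5],[0,-540,505,-70,0,0,-1.5],[0,-540,505,-70,0,0,-1.5],[0,-540,505,-70,0,0,-1.5]]]'

```text
clock: 1.35
position: [474.4, -43.1, 299.9]
ee_rot: [0.824, -0.566, -0.0, -0.0]
contact_force: [1.0, -0.8, 0.6]
gripper_width: 0.1
grasp_force: 0.0
```

```bash
cat >> h.py <<'E'
from scipy.spatial.transform import Rotation as Ro
Z=np.load('pose.npz');O=Z['O'];yaw=float(Z['yaw'])
def W(x,y,z): return O+Ro.from_euler('z',yaw).apply([x,y,z])
def I(P): return Ro.from_euler('z',-yaw).apply(np.array(P)-O)
def st():
    s=arm.read_state();R=Ro.from_quat(s['ee_rot']);X=R.as_matrix()
    print('t',s['clock'],'pos',s['position'].round(1),'inst',I(s['position']).round(1),'psi',np.arctan2(X[1,0],X[0,0]).round(3),'tilt',X[:,2].round(3),'j',s['joints'].round(2),'F',s['contact_force'].round(1),'T',s['wrist_torque'].round(2),'w',round(s['gripper_width'],1),'g',round(s['grasp_force'],1));return s,R
def go(s,R,P): print('shift',R.inv().apply(np.array(P)-s['position']).round(1))
E
python3 - <<'E'
from h import *
s,R=st()
p={k:np.array(v,float) for k,v in arm.camera_params('top').items()}
print('slot',I(onz(p,(311,291),86)))
for th in (0.9,.8,.6,.4,.2,0):
    print(th,W(90-150*np.cos(th),85,0)[:2].round(1),108+150*np.sin(th)+3)
go(s,R,W(-15,85,245))
E
```

```text
t 1.35 pos [474.4 -43.1 299.9] inst [-60.4 -91.1 299.9] psi -1.203 tilt [-0.  0. -1.] j [ 0.25  0.08 -0.22 -0.   -1.27  0.12] F [ 1.  -0.8  0.6] T [-0.05 -0.11  0.07] w 0.1 g 0.0
slot [-43.76902717  -0.35304506  86.        ]
0.9 [557.7 122.3] 228.4990364441225
0.8 [546.6 124. ] 218.60341363492842
0.6 [527.5 127. ] 195.6963710092553
0.4 [513.3 129.1] 169.41275134629757
0.2 [504.6 130.5] 140.80039961925917
0 [501.6 130.9] 111.0
shift [-130.3 -127.    54.9]
```

Emit:
servo_tool --rows '[[[0,-130,-127,20,0,0,-1.05],[0,-130,-127,20,0,0,-1.05],[0,-130,-127,30,0,0,-1.05],[0,-130,-127,50,0,0,-1.05],[0,-130,-127,55,0,0,-1.05],[0,-130,-127,55,0,0,-1.05],[0,-130,-127,55,0,0,-1.05]]]'

```text
clock: 2.22
position: [546.3, 121.6, 244.3]
ee_rot: [0.997, -0.078, -0.001, 0.0]
contact_force: [-1.1, 0.1, -0.4]
gripper_width: 0.2
grasp_force: 0.0
```

Run:
```python
from h import *
st()
```

```text
t 2.225 pos [546.3 121.6 244.3] inst [-14.5  82.6 244.3] psi -0.157 tilt [-0.001 -0.    -1.   ] j [ 0.51  0.27 -0.13 -0.   -1.17  0.91] F [-1.1  0.1 -0.4] T [ 0.01  0.02 -0.01] w 0.2 g 0.0
```

Emit:
servo_tool --rows '[[[0,0,0,22,0,0,0],[0,-8,0,36,0,0,0],[0,-19,0,49,0,0,0],[0,-27,0,62,0,0,0],[0,-34,0,75,0,0,0],[0,-39,0,89,0,0,0],[0,-43,0,104,0,0,0],[0,-45,0,118,0,0,0],[0,-46,0,128,0,0,0],[0,-46,0,130,0,0,0]]]'

```text
clock: 3.48
position: [500.4, 128.4, 113.9]
ee_rot: [0.997, -0.078, -0.001, 0.001]
contact_force: [-0.5, 0.4, 0.8]
gripper_width: -0.2
grasp_force: 0.5
```

Run:
```python
from h import *
st()
```

```text
t 3.475 pos [500.4 128.4 113.9] inst [-60.9  82.3 113.9] psi -0.156 tilt [-0.002 -0.001 -1.   ] j [ 0.57  0.33 -0.41 -0.   -0.83  0.85] F [-0.5  0.4  0.8] T [-0.03  0.25 -0.02] w -0.2 g 0.5
```

Nearly shut. Pressing to the hard stop in small steps.

Emit:
servo_tool --rows '[[[0,0,0,2,0,0,0],[0,0,0,4,0,0,0],[0,0,0,5,0,0,0],[0,0,0,5,0,0,0]]]'

```text
clock: 3.98
position: [501.2, 128.7, 111.0]
ee_rot: [0.997, -0.078, 0.0, 0.0]
contact_force: [-2.3, 0.1, 6.2]
gripper_width: -0.2
grasp_force: 3.1
```

Emit:
servo_tool --rows '[[[0,0,0,3,0,0,0],[0,0,0,3,0,0,0],[0,0,0,-50,0,0,0],[85,0,-50,-110,0,0,0],[85,0,-100,-130,0,0,0],[85,0,-100,-130,0,0,0],[85,0,-100,-130,0,0,0]]]'

```text
clock: 4.85
position: [516.1, 227.5, 239.2]
ee_rot: [0.997, -0.078, -0.001, 0.0]
contact_force: [0.3, -0.8, -0.7]
gripper_width: 72.2
grasp_force: 0.0
```

Run:
```python
from h import *
st()
a,p=snap('top','top1');b,q=snap('wrist','wr1');c,_=snap('scene','sc1')
a=cv2.resize(a[170:370,200:440],None,fx=2.5,fy=2.5);cv2.imwrite('pics/c2.png',a)
hsv=cv2.cvtColor(cv2.imread('pics/top1.png'),cv2.COLOR_BGR2HSV)
m=cv2.inRange(hsv,(3,130,90),(14,255,255)); m[:, :200]=0;m[:,440:]=0;m[:170]=0;m[370:]=0
k=max(cv2.findContours(m,0,2)[0],key=cv2.contourArea);r=cv2.minAreaRect(k);print(r)
B=cv2.boxPoints(r);P=np.array([onz(p,x,157) for x in B]);print(P.round(1),'ctr',I(onz(p,r[0],153)))
d=max((P[1]-P[0],P[2]-P[1]),key=np.linalg.norm);print(np.linalg.norm(d),'bar ang world',np.arctan2(d[1],d[0]),'turn',np.arctan2(d[1],d[0])-yaw)
```

```text
t 4.85 pos [516.1 227.5 239.2] inst [-60.4 182.7 239.2] psi -0.155 tilt [-0.001 -0.    -1.   ] j [ 0.7   0.28 -0.13 -0.   -1.16  0.71] F [ 0.3 -0.8 -0.7] T [-0.04  0.   -0.01] w 72.2 g 0.0
((310.5885009765625, 287.8274230957031), (29.256418228149414, 7.05540657043457), 41.18592834472656)
[[523.5  69.2 157. ]
 [533.8  60.3 157. ]
 [496.9  17.6 157. ]
 [486.7  26.5 157. ]] ctr [-3.81460525e+01 -1.38963657e-01  1.53000000e+02]
56.45674590604921 bar ang world -2.2831102067592934 turn -2.13020625853142
```

View pics/c2.png

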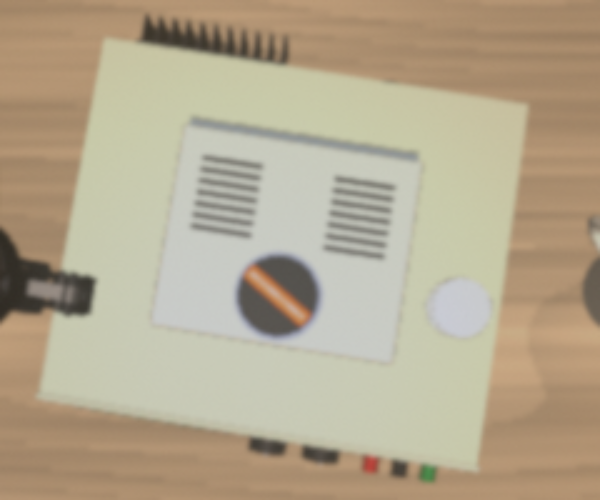

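View pics/wr1.png

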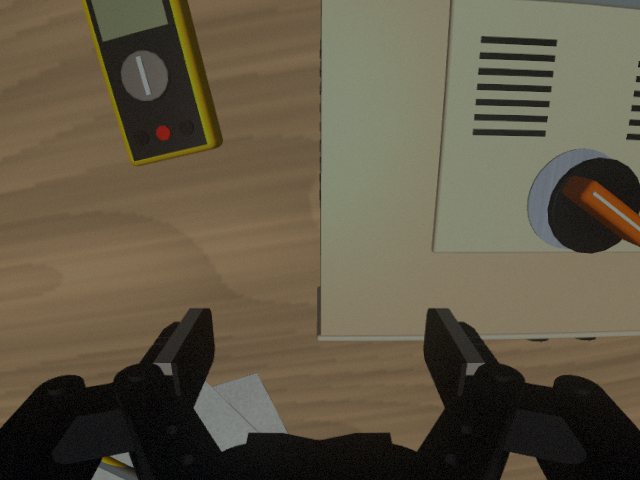

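The hatch is shut flush. The bar is centred near instrument (-38, 0) and turned about +1.01 rad. Next I move over it, aligned with it.

Emit:
servo_tool --rows '[[[85,21,183,0,0,0,-1.01],[85,21,183,0,0,0,-1.01],[85,21,183,0,0,0,-1.01],[85,21,183,10,0,0,-1.01],[85,21,183,45,0,0,-1.01],[85,21,183,45,0,0,-1.01],[85,21,183,45,0,0,-1.01]]]'

```text
clock: 5.88
position: [508.4, 42.4, 194.2]
ee_rot: [0.911, 0.413, -0.001, 0.0]
contact_force: [-0.1, -0.5, 0.6]
gripper_width: 84.9
grasp_force: 0.0
```

Run:
```python
from h import *
s,R=st()
b,p=snap('wrist','wr2')
hsv=cv2.cvtColor(b,cv2.COLOR_BGR2HSV)
m=cv2.inRange(hsv,(2,130,70),(16,255,255))
k=max(cv2.findContours(m,0,2)[0],key=cv2.contourArea);r=cv2.minAreaRect(k);print(r,cv2.contourArea(k))
# white line on bar top
kk=cv2.fillPoly(np.zeros(m.shape,np.uint8),[cv2.convexHull(k)],1)
w=((hsv[...,1]<110)&(hsv[...,2]>120)&(kk>0)).astype(np.uint8)
y,x=np.nonzero(w);print(len(x))
if len(x)>20:
    q=cv2.minAreaRect(np.stack([x,y],1).astype(np.float32));print(q)
    B=cv2.boxPoints(q);P=np.array([onz(p,v,159.5) for v in B])
    d=max((P[1]-P[0],P[2]-P[1]),key=np.linalg.norm);a=np.arctan2(d[1],d[0]);print('len',np.linalg.norm(d),'ang',a%np.pi,'ctr',P.mean(0),I(P.mean(0)))
    go(s,R,P.mean(0))
```

```text
t 5.875 pos [508.4  42.4 194.2] inst [-39.9  -1.5 194.2] psi 0.852 tilt [-0.002 -0.001 -1.   ] j [ 0.4   0.22 -0.32  0.   -1.02  2.02] F [-0.1 -0.5  0.6] T [ 0.02 -0.02  0.04] w 84.9 g 0.0
((317.5, 273.5), (119.0, 29.0), 90.0) 3207.0
462
((318.0, 276.5), (105.0, 4.0), 90.0)
len 53.923047795411854 ang 0.8527471757838723 ctr [508.94681201  42.41058883 159.5       ] [-39.30132517  -1.38668965 159.5       ]
shift [ 0.4  0.5 34.7]
```

View pics/wr2.png

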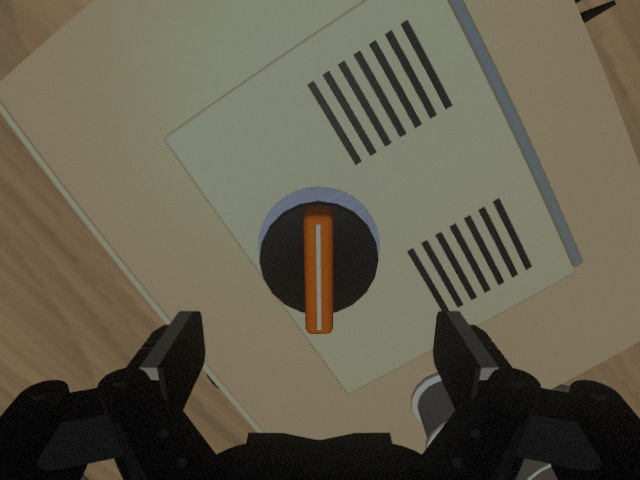

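The view shows the bar upright at column 318 between the fingers, with the white line 54 mm long and the angle and centre within 1 mm. Next I go down and grip.

Emit:
servo_tool --rows '[[[85,0,0,30,0,0,0],[85,0,0,54,0,0,0],[40,0,0,54,0,0,0],[0,0,0,54,0,0,0],[0,0,0,54,0,0,0],[0,0,0,54,0,0,0],[0,0,0,54,0,0,0]]]'

```text
clock: 6.8
position: [509.4, 43.7, 141.8]
ee_rot: [0.91, 0.414, 0.001, 0.0]
contact_force: [-0.2, 0.8, 3.8]
gripper_width: 12.5
grasp_force: 61.7
```

Run:
```python
from h import *
st()
```

```text
t 6.8 pos [509.4  43.7 141.8] inst [-39.    0.  141.8] psi 0.855 tilt [ 0.002  0.    -1.   ] j [ 0.4   0.28 -0.4   0.   -0.89  2.02] F [-0.2  0.8  3.8] T [0.3  0.31 0.03] w 12.5 g 61.7
```

Emit:
servo_tool --rows '[[[0,0,0,2,0,0,0],[0,0,0,4,0,0,0],[0,0,0,5,0,0,0],[0,0,0,5,0,0,0]]]'

```text
clock: 7.3
position: [509.4, 43.7, 137.0]
ee_rot: [0.91, 0.415, 0.001, 0.0]
contact_force: [-2.7, 1.0, 8.1]
gripper_width: 12.8
grasp_force: 62.6
```

Run:
```python
from h import *
st()
```

```text
t 7.3 pos [509.4  43.7 137. ] inst [-39.  -0. 137.] psi 0.855 tilt [ 0.001  0.    -1.   ] j [ 0.4   0.29 -0.4   0.   -0.88  2.02] F [-2.7  1.   8.1] T [0.45 0.93 0.05] w 12.8 g 62.6
```

Emit:
servo_tool --rows '[[[0,0,0,0,0,0,0.1],[0,0,0,0,0,0,0.2],[0,0,0,0,0,0,0.3],[0,0,0,0,0,0,0.4],[0,0,0,0,0,0,0.45],[0,0,0,0,0,0,0.45]]]'

```text
clock: 8.05
position: [509.4, 43.7, 137.1]
ee_rot: [0.98, 0.201, 0.001, 0.0]
contact_force: [-1.9, 0.9, 8.6]
gripper_width: 12.4
grasp_force: 62.6
```

Emit:
servo_tool --rows '[[[0,0,0,0,0,0,0.04],[0,0,0,0,0,0,0.08],[0,0,0,0,0,0,0.08]]]'

```text
clock: 8.43
position: [509.4, 43.8, 137.1]
ee_rot: [0.987, 0.161, 0.001, 0.0]
contact_force: [-2.8, 2.4, 8.8]
gripper_width: 12.4
grasp_force: 62.6
```

Run:
```python
from h import *
st()
```

```text
t 8.425 pos [509.4  43.8 137.1] inst [-39.    0.  137.1] psi 0.324 tilt [ 0.001  0.    -1.   ] j [ 0.4   0.29 -0.4   0.   -0.88  1.49] F [-2.8  2.4  8.8] T [ 0.39  0.88 -0.05] w 12.4 g 62.6
```

Turn is about 0.48 and the force is still 8.8 N. Stepping on clockwise.

Emit:
servo_tool --rows '[[[0,0,0,0,0,0,0.05],[0,0,0,0,0,0,0.1],[0,0,0,0,0,0,0.1]]]'

```text
clock: 8.8
position: [509.4, 43.8, 137.1]
ee_rot: [0.994, 0.112, 0.001, -0.0]
contact_force: [-3.1, 1.3, 9.5]
gripper_width: 12.4
grasp_force: 62.6
```

Emit:
servo_tool --rows '[[[0,0,0,0,0,0,0.05],[0,0,0,0,0,0,0.1],[0,0,0,0,0,0,0.1]]]'

```text
clock: 9.18
position: [509.4, 43.8, 137.1]
ee_rot: [0.998, 0.062, 0.001, -0.0]
contact_force: [-2.5, 1.8, 8.8]
gripper_width: 12.7
grasp_force: 62.6
```

Emit:
servo_tool --rows '[[[0,0,0,0,0,0,0.05],[0,0,0,0,0,0,0.1],[0,0,0,0,0,0,0.1]]]'

```text
clock: 9.55
position: [509.4, 43.8, 137.1]
ee_rot: [1.0, 0.012, 0.001, -0.0]
contact_force: [-2.1, 1.2, 8.9]
gripper_width: 12.6
grasp_force: 62.6
```

Emit:
servo_tool --rows '[[[0,0,0,0,0,0,0.04],[0,0,0,0,0,0,0.08],[0,0,0,0,0,0,0.08]]]'

```text
clock: 9.93
position: [509.4, 43.8, 137.0]
ee_rot: [1.0, -0.028, 0.001, -0.0]
contact_force: [-1.6, 1.4, 8.1]
gripper_width: 12.4
grasp_force: 62.5
```

Emit:
servo_tool --rows '[[[0,0,0,0,0,0,0.04],[0,0,0,0,0,0,0.08],[0,0,0,0,0,0,0.08]]]'

```text
clock: 10.3
position: [509.4, 43.8, 136.9]
ee_rot: [0.998, -0.068, 0.001, -0.0]
contact_force: [-1.9, 0.4, 8.6]
gripper_width: 12.5
grasp_force: 62.5
```

Emit:
servo_tool --rows '[[[0,0,0,0,0,0,0.04],[0,0,0,0,0,0,0.08],[0,0,0,0,0,0,0.08]]]'

```text
clock: 10.68
position: [509.4, 43.8, 136.9]
ee_rot: [0.994, -0.108, 0.001, -0.0]
contact_force: [-1.9, 2.2, 7.8]
gripper_width: 12.8
grasp_force: 62.4
```

Run:
```python
from h import *
st()
```

```text
t 10.675 pos [509.4  43.8 136.9] inst [-3.910e+01  1.000e-01  1.369e+02] psi -0.216 tilt [ 0.001  0.    -1.   ] j [ 0.4   0.29 -0.4   0.   -0.88  0.95] F [-1.9  2.2  7.8] T [ 0.47  0.73 -0.01] w 12.8 g 62.4
```

Emit:
servo_tool --rows '[[[0,0,0,0,0,0,0.04],[0,0,0,0,0,0,0.07],[0,0,0,0,0,0,0.07]]]'

```text
clock: 11.05
position: [509.4, 43.8, 136.5]
ee_rot: [0.99, -0.142, 0.001, -0.0]
contact_force: [-2.1, 2.2, 5.9]
gripper_width: 12.5
grasp_force: 62.2
```

Run:
```python
from h import *
st()
```

```text
t 11.05 pos [509.4  43.8 136.5] inst [-3.910e+01  1.000e-01  1.365e+02] psi -0.286 tilt [ 0.001  0.    -1.   ] j [ 0.4   0.29 -0.4   0.   -0.88  0.88] F [-2.1  2.2  5.9] T [ 0.43  0.51 -0.07] w 12.5 g 62.2
```

The force dropped to 5.9 N at a turn of about -0.13. Testing by pressing a little deeper.

Emit:
servo_tool --rows '[[[0,0,0,1,0,0,0],[0,0,0,2.5,0,0,0],[0,0,0,4,0,0,0],[0,0,0,4,0,0,0]]]'

```text
clock: 11.55
position: [509.4, 43.8, 132.6]
ee_rot: [0.99, -0.142, 0.001, -0.0]
contact_force: [-1.8, 0.5, 6.8]
gripper_width: 12.7
grasp_force: 62.3
```

Run:
```python
from h import *
st()
```

```text
t 11.55 pos [509.4  43.8 132.6] inst [-39.1   0.  132.6] psi -0.286 tilt [ 0.001  0.    -1.   ] j [ 0.4   0.29 -0.41  0.   -0.87  0.88] F [-1.8  0.5  6.8] T [ 0.45  0.58 -0.07] w 12.7 g 62.3
```

It's in the slot: 4 mm of travel for about 1 N. Pushing home.

Emit:
servo_tool --rows '[[[0,0,0,3,0,0,0],[0,0,0,6,0,0,0],[0,0,0,8,0,0,0],[0,0,0,9.5,0,0,0],[0,0,0,10.5,0,0,0],[0,0,0,10.5,0,0,0]]]'

```text
clock: 12.3
position: [509.5, 43.8, 123.4]
ee_rot: [0.99, -0.142, 0.001, -0.0]
contact_force: [-4.7, 1.2, 13.7]
gripper_width: 12.9
grasp_force: 63.3
```

Run:
```python
from h import *
st()
```

```text
t 12.3 pos [509.5  43.8 123.4] inst [-3.900e+01  1.000e-01  1.234e+02] psi -0.285 tilt [ 0.002  0.    -1.   ] j [ 0.4   0.3  -0.42  0.   -0.85  0.88] F [-4.7  1.2 13.7] T [ 0.6   1.41 -0.06] w 12.9 g 63.3
```

Fully home: z has dropped 18.4 mm and the force is above the spring's. Now the quarter turn.

Emit:
servo_tool --rows '[[[0,0,0,0,0,0,0.15],[0,0,0,0,0,0,0.3],[0,0,0,0,0,0,0.45],[0,0,0,0,0,0,0.6],[0,0,0,0,0,0,0.75],[0,0,0,0,0,0,0.9],[0,0,0,0,0,0,1.05],[0,0,0,0,0,0,1.2],[0,0,0,0,0,0,1.35],[0,0,0,0,0,0,1.4]]]'

```text
clock: 13.55
position: [509.6, 43.9, 123.4]
ee_rot: [-0.665, 0.747, -0.001, 0.001]
contact_force: [-3.7, 1.9, 13.3]
gripper_width: 12.4
grasp_force: 63.2
```

Run:
```python
from h import *
st()
```

```text
t 13.55 pos [509.6  43.9 123.4] inst [-38.9   0.2 123.4] psi -1.687 tilt [ 0.002  0.    -1.   ] j [ 0.4   0.3  -0.42  0.   -0.85 -0.52] F [-3.7  1.9 13.3] T [0.66 1.37 0.03] w 12.4 g 63.2
```

Emit:
servo_tool --rows '[[[0,0,0,0,0,0,0.06],[0,0,0,0,0,0,0.12],[0,0,0,0,0,0,0.18],[0,0,0,0,0,0,0.18]]]'

```text
clock: 14.05
position: [509.6, 43.9, 123.4]
ee_rot: [-0.596, 0.803, -0.0, 0.001]
contact_force: [-4.3, 1.5, 12.5]
gripper_width: 12.4
grasp_force: 63.2
```

Run:
```python
from h import *
st()
```

```text
t 14.05 pos [509.6  43.9 123.4] inst [-38.9   0.2 123.4] psi -1.865 tilt [ 0.002  0.    -1.   ] j [ 0.4   0.3  -0.42  0.   -0.85 -0.7 ] F [-4.3  1.5 12.5] T [ 0.65  1.45 -0.06] w 12.4 g 63.2
```

Emit:
servo_tool --rows '[[[0,0,0,0,0,0,0.04],[0,0,0,0,0,0,0.08],[0,0,0,0,0,0,0.08]]]'

```text
clock: 14.42
position: [509.6, 43.9, 123.4]
ee_rot: [-0.563, 0.826, -0.0, 0.001]
contact_force: [-3.2, 2.8, 13.8]
gripper_width: 12.5
grasp_force: 63.2
```

Run:
```python
from h import *
st()
```

```text
t 14.425 pos [509.6  43.9 123.4] inst [-38.9   0.2 123.4] psi -1.945 tilt [ 0.002  0.    -1.   ] j [ 0.4   0.3  -0.42  0.   -0.85 -0.78] F [-3.2  2.8 13.8] T [ 0.64  1.37 -0.02] w 12.5 g 63.2
```

Emit:
servo_tool --rows '[[[0,0,0,0,0,0,0.03],[0,0,0,0,0,0,0.06],[0,0,0,0,0,0,0.06]]]'

```text
clock: 14.8
position: [509.6, 43.9, 123.4]
ee_rot: [-0.538, 0.843, -0.0, 0.001]
contact_force: [-4.2, 2.3, 13.2]
gripper_width: 12.1
grasp_force: 63.2
```

Run:
```python
from h import *
st()
```

```text
t 14.8 pos [509.6  43.9 123.4] inst [-38.9   0.2 123.4] psi -2.005 tilt [ 0.002  0.    -1.   ] j [ 0.4   0.3  -0.42  0.   -0.85 -0.84] F [-4.2  2.3 13.2] T [ 0.62  1.37 -0.07] w 12.1 g 63.2
```

Emit:
servo_tool --rows '[[[0,0,0,0,0,0,0.04],[0,0,0,0,0,0,0.08],[0,0,0,0,0,0,0.08]]]'

```text
clock: 15.18
position: [509.6, 43.9, 123.4]
ee_rot: [-0.504, 0.864, -0.0, 0.001]
contact_force: [-4.3, 1.8, 12.9]
gripper_width: 12.5
grasp_force: 63.2
```

Run:
```python
from h import *
st()
snap('wrist','wr3')
```

```text
t 15.175 pos [509.6  43.9 123.4] inst [-38.9   0.2 123.4] psi -2.085 tilt [ 0.002  0.    -1.   ] j [ 0.4   0.3  -0.42  0.   -0.85 -0.92] F [-4.3  1.8 12.9] T [ 0.63  1.4  -0.05] w 12.5 g 63.2
```

View pics/wr3.png

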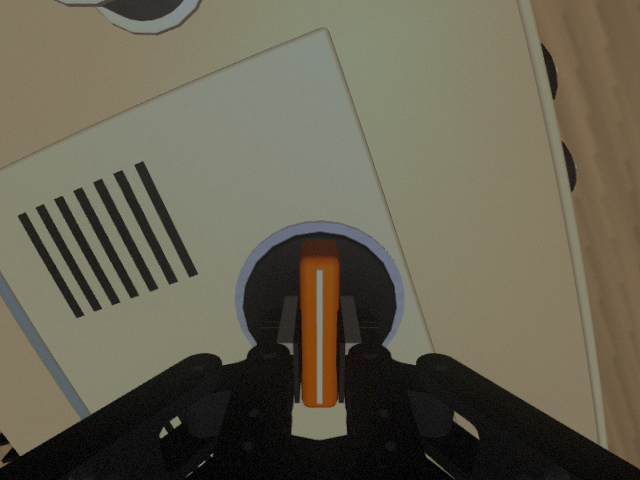

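The bar has followed the grip exactly (vertical at column 319) and the flange is down in its ring, but no stop has been felt yet. Continuing.

Emit:
servo_tool --rows '[[[0,0,0,0,0,0,0.04],[0,0,0,0,0,0,0.08],[0,0,0,0,0,0,0.1],[0,0,0,0,0,0,0.1]]]'

```text
clock: 15.72
position: [509.6, 43.9, 123.4]
ee_rot: [-0.46, 0.888, -0.0, 0.001]
contact_force: [-5.0, 2.3, 13.7]
gripper_width: 12.3
grasp_force: 63.2
```

Run:
```python
from h import *
st()
```

```text
t 15.725 pos [509.6  43.9 123.4] inst [-38.9   0.2 123.4] psi -2.185 tilt [ 0.002  0.    -1.   ] j [ 0.4   0.3  -0.42  0.   -0.85 -1.02] F [-5.   2.3 13.7] T [0.64 1.38 0.01] w 12.3 g 63.2
```

Run:
```python
from h import *
s,R=st()
b,p=snap('wrist','wr4');t,pt=snap('top','top2')
def bar(b,p,z,zl):
    hsv=cv2.cvtColor(b,cv2.COLOR_BGR2HSV)
    m=cv2.inRange(hsv,(2,130,70),(16,255,255))
    k=max(cv2.findContours(m,0,2)[0],key=cv2.contourArea);r=cv2.minAreaRect(k);print(r)
    kk=cv2.fillPoly(np.zeros(m.shape,np.uint8),[cv2.convexHull(k)],1)
    w=((hsv[...,1]<110)&(hsv[...,2]>120)&(kk>0)).astype(np.uint8)
    y,x=np.nonzero(w);q=cv2.minAreaRect(np.stack([x,y],1).astype(np.float32))
    for z in (141,159.5):
        P=np.array([onz(p,v,z) for v in cv2.boxPoints(q)])
        d=max((P[1]-P[0],P[2]-P[1]),key=np.linalg.norm);a=np.arctan2(d[1],d[0])
        print('z',z,'len',np.linalg.norm(d),'ang',a%np.pi-np.pi,'turn',a%np.pi-np.pi-yaw,'ctr',I(P.mean(0)))
bar(b,p,0,0)
# hatch outline edges in wrist picture
g=cv2.GaussianBlur(cv2.cvtColor(b,cv2.COLOR_BGR2GRAY),(3,3),0)
L=cv2.HoughLinesP(cv2.Canny(g,15,40),1,np.pi/360,60,minLineLength=120,maxLineGap=8)
for l in L[:,0]:
    A=I(onz(p,l[:2].astype(float),111));B=I(onz(p,l[2:].astype(float),111));d=B-A
    print(l,A.round(1),B.round(1),np.arctan2(d[1],d[0]).round(3))
```

```text
t 15.725 pos [509.6  43.9 123.4] inst [-38.9   0.2 123.4] psi -2.185 tilt [ 0.002  0.    -1.   ] j [ 0.4   0.3  -0.42  0.   -0.85 -1.02] F [-5.   2.3 13.7] T [0.64 1.38 0.01] w 12.3 g 63.2
((319.5, 331.0), (152.0, 39.0), 90.0)
z 141 len 56.0244100074365 ang -2.120752772216516 turn -1.9678488239886427 ctr [-38.78022684  -0.15698922 141.        ]
z 159.5 len 47.713263675817544 ang -2.120752772216517 turn -1.9678488239886436 ctr [-43.8206176  -10.40153439 159.5       ]
[309  57 449 364] [-78.8 -89.5 111. ] [-78.1  52.5 111. ] 1.566
[446 354 639 468] [-78.7  46.8 111. ] [-150.2  168.3  111. ] 2.103
[301  33 446 351] [-79.9 -97.9 111. ] [-79.2  45.4 111. ] 1.566
[123 124 296  28] [  -5.4 -100.7  111. ] [ -79.  -100.2  111. ] 3.135
[557 191 607 371] [-145.7   -2.5  111. ] [-145.2   93.   111. ] 1.566
[  1 467 164 371] [162.   12.5 111. ] [ 40.2  -1.7 111. ] -3.025
[493   0 556 188] [-146.   -78.6  111. ] [-145.7   -3.9  111. ] 1.566
[ 44 168 245  52] [  33.1 -101.9  111. ] [ -59.1 -101.3  111. ] 3.135
[  0 467 190 355] [162.6  12.3 111. ] [ 24.5  -3.8 111. ] -3.026
[322 407 322 270] [-16.2  47.8 111. ] [-46.8 -14.3 111. ] -2.029
[ 20 186 154 107] [  47. -101.  111.] [ -19.4 -100.3  111. ] 3.132
[586 248 627 413] [-150.5   26.7  111. ] [-150.   124.4  111. ] 1.566
[498   4 546 149] [-147.2  -76.6  111. ] [-146.6  -20.4  111. ] 1.56
[521  37 563 167] [-151.   -62.7  111. ] [-150.8  -10.7  111. ] 1.567
[470 369 637 468] [-85.8  59.6 111. ] [-149.1  167.6  111. ] 2.101
[523  86 561 206] [-145.8  -46.3  111. ] [-145.5    4.2  111. ] 1.564
```

View pics/wr4.png

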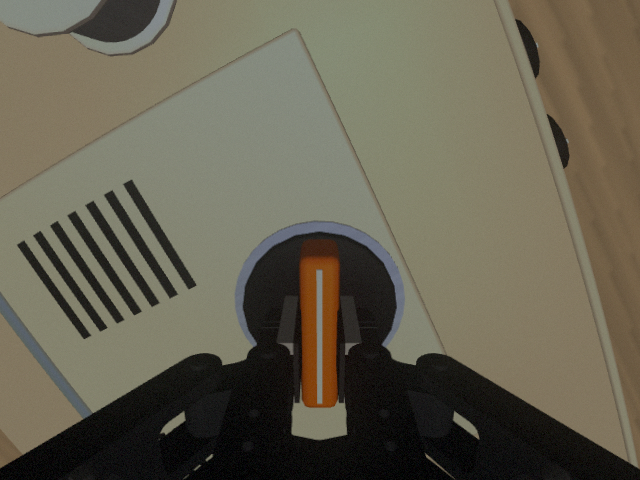

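Emit:
servo_tool --rows '[[[0,0,0,0,0,0,0.04],[0,0,0,0,0,0,0.08],[0,0,0,0,0,0,0.1],[0,0,0,0,0,0,0.1]]]'

```text
clock: 16.32
position: [509.7, 43.9, 123.4]
ee_rot: [-0.416, 0.909, -0.0, 0.001]
contact_force: [-3.9, 1.7, 13.5]
gripper_width: 12.8
grasp_force: 63.3
```

Run:
```python
from h import *
st()
```

```text
t 16.325 pos [509.7  43.9 123.4] inst [-38.8   0.2 123.4] psi -2.283 tilt [ 0.002 -0.    -1.   ] j [ 0.4   0.3  -0.42  0.   -0.85 -1.12] F [-3.9  1.7 13.5] T [0.65 1.38 0.39] w 12.8 g 63.3
```

Emit:
servo_tool --rows '[[[0,0,0,0,0,0,0.03],[0,0,0,0,0,0,0.04],[0,0,0,0,0,0,0.04]]]'

```text
clock: 16.7
position: [509.7, 43.9, 123.4]
ee_rot: [-0.398, 0.917, -0.001, 0.001]
contact_force: [-3.9, 2.4, 12.3]
gripper_width: 12.6
grasp_force: 63.7
```

Run:
```python
from h import *
st()
b,p=snap('wrist','wr5')
for col in range(1):
    hsv=cv2.cvtColor(b,cv2.COLOR_BGR2HSV)
    m=cv2.inRange(hsv,(2,130,70),(16,255,255));k=max(cv2.findContours(m,0,2)[0],key=cv2.contourArea)
    kk=cv2.fillPoly(np.zeros(m.shape,np.uint8),[cv2.convexHull(k)],1)
    y,x=np.nonzero((hsv[...,1]<110)&(hsv[...,2]>120)&(kk>0))
    c=[(np.median(x[y==r]),r) for r in np.unique(y) if (y==r).sum()>2]
    l=cv2.fitLine(np.array(c,np.float32),cv2.DIST_HUBER,0,.01,.01).ravel();print(l,len(c))
    A=onz(p,(l[2]-60*l[0],l[3]-60*l[1]),141);B=onz(p,(l[2]+60*l[0],l[3]+60*l[1]),141);d=I(B)-I(A);print('turn',np.arctan2(d[1],d[0]))
```

```text
t 16.7 pos [509.7  43.9 123.4] inst [-38.8   0.2 123.4] psi -2.322 tilt [ 0.002 -0.    -1.   ] j [ 0.4   0.3  -0.42  0.   -0.85 -1.16] F [-3.9  2.4 12.3] T [0.68 1.35 0.63] w 12.6 g 63.7
[2.0937299e-02 9.9978077e-01 3.1909433e+02 3.3683823e+02] 135
turn 0.9912641075447509
```

Stop found: torque has risen to 0.63 N m and the bar has begun to lag the grip. Easing up while still gripping, to see whether the notch catches.

Emit:
servo_tool --rows '[[[0,0,0,-1.5,0,0,0],[0,0,0,-3,0,0,0],[0,0,0,-4,0,0,0],[0,0,0,-4,0,0,0]]]'

```text
clock: 17.25
position: [509.5, 43.8, 125.8]
ee_rot: [-0.397, 0.918, -0.0, 0.001]
contact_force: [-0.0, 2.9, 5.3]
gripper_width: 12.3
grasp_force: 62.5
```

Emit:
servo_tool --rows '[[[0,0,0,-1,0,0,0],[0,0,0,-2,0,0,0],[0,0,0,-3,0,0,0],[0,0,0,-3,0,0,0]]]'

```text
clock: 17.75
position: [509.4, 43.7, 128.7]
ee_rot: [-0.397, 0.918, -0.0, 0.001]
contact_force: [1.7, 4.6, 3.0]
gripper_width: 12.1
grasp_force: 62.1
```

Run:
```python
from h import *
st()
```

```text
t 17.75 pos [509.4  43.7 128.7] inst [-39.1   0.  128.7] psi -2.326 tilt [ 0.001  0.    -1.   ] j [ 0.4   0.3  -0.41  0.   -0.86 -1.16] F [1.7 4.6 3. ] T [ 1.41 -0.51  0.54] w 12.1 g 62.1
```

The upward force fell to 3 N against 9 N for the free spring, at about 13 mm pressed: caught. Releasing and checking.

Emit:
servo_tool --rows '[[[50,0,0,0,0,0,0],[85,0,0,0,0,0,0],[85,0,0,0,0,0,0],[85,0,0,-20,0,0,0],[85,0,0,-65,0,0,0],[85,0,0,-65,0,0,0],[85,0,0,-65,0,0,0]]]'

```text
clock: 18.62
position: [508.3, 43.3, 193.0]
ee_rot: [-0.396, 0.918, 0.0, -0.001]
contact_force: [0.1, -0.2, -0.2]
gripper_width: 85.1
grasp_force: 0.0
```

Run:
```python
from h import *
s,R=st()
b,p=snap('wrist','wr6')
hsv=cv2.cvtColor(b,cv2.COLOR_BGR2HSV)
m=cv2.inRange(hsv,(2,130,70),(16,255,255));k=max(cv2.findContours(m,0,2)[0],key=cv2.contourArea)
kk=cv2.fillPoly(np.zeros(m.shape,np.uint8),[cv2.convexHull(k)],1)
y,x=np.nonzero((hsv[...,1]<110)&(hsv[...,2]>120)&(kk>0))
c=np.array([(np.median(x[y==r]),r) for r in np.unique(y) if (y==r).sum()>2],np.float32)
for z in (141,146,159.5):
    A=I(onz(p,c[0].astype(float),z));B=I(onz(p,c[-1].astype(float),z));d=A-B
    print(z,'len',np.linalg.norm(d),'turn',np.arctan2(d[1],d[0]),'ctr',(A+B)/2)
```

```text
t 18.625 pos [508.3  43.3 193. ] inst [-40.1  -0.6 193. ] psi -2.327 tilt [-0.001  0.    -1.   ] j [ 0.4   0.22 -0.33 -0.   -1.02 -1.16] F [ 0.1 -0.2 -0.2] T [ 0.    0.   -0.02] w 85.1 g 0.0
141 len 54.16434463746332 turn -2.058810894528125 ctr [-37.70680763   0.5743892  141.        ]
146 len 52.77152160465751 turn -2.0588108945281256 ctr [-38.86555515  -1.09919711 146.        ]
159.5 len 49.01089941608176 turn -2.058810894528125 ctr [-41.99417346  -5.61788014 159.5       ]
```

View pics/wr6.png

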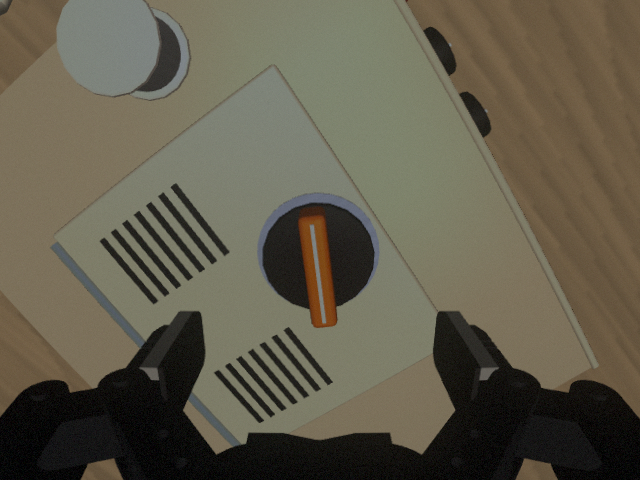

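The knob stayed in after release, with the bar at about -2.06 and its top at about 145 mm. The hatch is shut and the spool undisturbed at (110,45). A light touch on the bar's top will separate the notch (146 mm) from merely under the plate (143 mm or less).

Emit:
servo_tool --rows '[[[0,0,0,0,0,0,0],[0,0,0,20,0,0,0],[0,0,0,40,0,0,0],[0,0,0,44,0,0,0],[0,0,0,45,0,0,0],[0,0,0,46,0,0,0],[0,0,0,46,0,0,0]]]'

```text
clock: 19.55
position: [509.3, 43.6, 147.9]
ee_rot: [-0.397, 0.918, -0.0, 0.001]
contact_force: [0.8, 0.1, 0.0]
gripper_width: 0.1
grasp_force: 0.0
```

Emit:
servo_tool --rows '[[[0,0,0,0.5,0,0,0],[0,0,0,1,0,0,0],[0,0,0,1,0,0,0]]]'

```text
clock: 19.92
position: [509.0, 43.5, 146.4]
ee_rot: [-0.397, 0.918, 0.0, 0.0]
contact_force: [-0.6, 0.0, 0.1]
gripper_width: -0.1
grasp_force: 0.0
```

Emit:
servo_tool --rows '[[[0,0,0,0.5,0,0,0],[0,0,0,1,0,0,0],[0,0,0,1,0,0,0]]]'

```text
clock: 20.3
position: [509.1, 43.5, 146.3]
ee_rot: [-0.397, 0.918, -0.0, 0.0]
contact_force: [-1.8, -0.8, 5.3]
gripper_width: -0.0
grasp_force: 2.8
```

Emit:
servo_tool --rows '[[[0,0,0,0.5,0,0,0],[0,0,0,1,0,0,0],[0,0,0,1,0,0,0]]]'

```text
clock: 20.68
position: [509.3, 43.5, 146.1]
ee_rot: [-0.397, 0.918, -0.0, 0.001]
contact_force: [-3.9, -0.4, 9.9]
gripper_width: -0.2
grasp_force: 5.0
```

The bar's top is at 146.2 mm, so the knob is held 13.3 mm in: it's in the notch and locked. Backing off and handing in.

Emit:
servo_tool --rows '[[[0,0,0,-10,0,0,0],[0,0,0,-60,0,0,0],[0,0,0,-100,0,0,0],[0,0,0,-100,0,0,0],[0,0,0,-100,0,0,0]]]'

```text
clock: 21.3
position: [508.5, 43.5, 243.9]
ee_rot: [-0.397, 0.918, 0.0, -0.0]
contact_force: [-1.2, -0.9, -0.3]
gripper_width: -0.2
grasp_force: 0.0
```

Run:
```python
from h import *
st()
print(arm.job_done())
```

```text
t 21.3 pos [508.5  43.5 243.9] inst [-39.9  -0.4 243.9] psi -2.326 tilt [-0.001  0.    -1.   ] j [ 0.4   0.18 -0.25 -0.   -1.14 -1.16] F [-1.2 -0.9 -0.3] T [ 0.04  0.01 -0.01] w -0.2 g 0.0
the job is handed in; nothing more can be done
None
```

The job is handed in at 21.3 s: the hatch is shut and the knob stays in by itself at about 13.3 mm, the locked notch depth, with nothing else touched; one oddity is that the pin dropped in at about -0.13 rad but met its stop only near -2.06, about 0.36 rad past the expected quarter turn.

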